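Return the measured bearings to the sample tray

TASK

The four ball bearings on the bench have been measured: put each one back in the sample tray, lying flat in the recess of the insert made for its diameter, the same face up as it lies now. They are precision parts, so set them down gently rather than dropping them. The two plain steel setting rings look similar but do not belong in the tray: leave them where they lie.

Things in the scene. Friction and masses are not known exactly. Their poses are not given: they have to be found in the camera images.
- bearing_62: The largest ball bearing: bright steel outer and inner ring, 9 steel balls in a black cage showing between them. Outside diameter 62 mm, bore 25 mm, 24 mm thick. Lies flat on the bench, loose. Origin: centre of its underside, z up along its axis; round, so x and y do not matter.
- bearing_52: The second largest ball bearing: bright steel outer and inner ring, 8 steel balls in a black cage showing between them. Outside diameter 52 mm, bore 20 mm, 21 mm thick. Lies flat on the bench, loose. Origin: centre of its underside, z up along its axis; round, so x and y do not matter.
- bearing_42: The third largest ball bearing: bright steel outer and inner ring, 8 steel balls in a black cage showing between them. Outside diameter 42 mm, bore 15 mm, 17 mm thick. Lies flat on the bench, loose. Origin: centre of its underside, z up along its axis; round, so x and y do not matter.
- bearing_32: The smallest ball bearing: bright steel outer and inner ring, 7 steel balls in a black cage showing between them. Outside diameter 32 mm, bore 12 mm, 14 mm thick. Lies flat on the bench, loose. Origin: centre of its underside, z up along its axis; round, so x and y do not matter.
- ring_62: Look-alike, not for the tray: plain solid steel setting ring, no balls, outside diameter 62 mm, bore 38 mm, 24 mm thick, lying flat on the bench, loose. Origin: centre of its underside, z up.
- ring_42: Look-alike, not for the tray: plain solid steel setting ring, no balls, outside diameter 42 mm, bore 24 mm, 17 mm thick, lying flat on the bench, loose. Origin: centre of its underside, z up. Bearings, rings, a grey lobed knob and a dark stepped arbor (both under 40 mm tall) are scattered with at least 25 mm of free bench between them.
- insert_62: Fixed off-white insert, 88 x 88 x 10 mm, for the 62 mm bearing: one round recess in its middle, 70 mm in diameter, 5 mm deep, dark grey floor, 3 mm chamfer round the mouth. Origin: centre of its underside, 3 mm above the bench; recess floor 5 mm and top 10 mm above it; x, y along its sides, z up. One of four, 2 by 2 at 90 mm in a fixed tray, rim 12 mm high.
- insert_52: Fixed off-white insert, 88 x 88 x 10 mm, for the 52 mm bearing: one round recess in its middle, 60 mm in diameter, 5 mm deep, dark grey floor, 3 mm chamfer round the mouth. Origin: centre of its underside, 3 mm above the bench; recess floor 5 mm and top 10 mm above it; x, y along its sides, z up.
- insert_42: Fixed off-white insert, 88 x 88 x 10 mm, for the 42 mm bearing: one round recess in its middle, 50 mm in diameter, 5 mm deep, dark grey floor, 3 mm chamfer round the mouth. Origin: centre of its underside, 3 mm above the bench; recess floor 5 mm and top 10 mm above it; x, y along its sides, z up.
- insert_32: Fixed off-white insert, 88 x 88 x 10 mm, for the 32 mm bearing: one round recess in its middle, 40 mm in diameter, 5 mm deep, dark grey floor, 3 mm chamfer round the mouth. Origin: centre of its underside, 3 mm above the bench; recess floor 5 mm and top 10 mm above it; x, y along its sides, z up.
Not all that is in view belongs to the job. What is shaped like the bearing_62 but green or red is not meant. What is shaped like the insert_62 but purple is not meant.

How it is judged:
By the outcome, as a careful person would: the job done as asked, in the order asked, and still so for the second after the job is handed in, with the robot touching nothing.
It also fails if it takes over 104 s, if anything falls off the work surface, if the arm or the gripper's body presses on something with over 40 N, if the wrist force passes 120 N, or if a joint passes its speed limit or range.

ROBOT

A 6-joint arm with a two-finger parallel gripper is mounted at the origin on the work surface. World frame = base frame: x ahead of the robot, y to its left, z up, the work surface at z = 0. Lengths are in m, angles in rad, forces in N, time in s.
With the tool pointing down it reaches from about 0.25 to 0.8 m from the base axis. Payload 8.5 kg.
Tool frame: the origin (TCP) lies between the finger pads; the fingertips stand 17 mm ahead of it and the grasp point (between the pads) lies 2 mm behind it (bot.tip_reach is the distance from the TCP to the fingertips, in m); z points along the fingers, y is the line along which they close (so a half turn about z gives the same grasp; the last joint's range is limited). The gripper opens to 85 mm and grips with 20 to 120 N. Pads are 22 mm wide; open, the fingers measure 114 mm over their backs; the gripper's body (76 mm by 85 mm) begins 54 mm behind the grasp point. The pads swing forward as they close: fully open they stand 13 mm farther back than shut.
Start: joints at [1.232, 0.238, -0.013, 1.319, 0, 1.571], TCP at [0.174, 0.495, 0.248] pointing down, gripper open.
Joint ranges: [-2.66, 2.66], [-1.03, 1.9], [-1.14, 1.46], [-1.82, 2.27], [-1.45, 1.34], [-3.14, 3.14]. Speed limits (rad/s): [2.22, 2.22, 2.79, 3.14, 3.14, 3.14].

INTERFACE

Orientations are given as a unit quaternion [x, y, z, w].
In Python, from workcell import bot, gripper_to, readout, eyes, close_job gives the robot as it stands. The module is installed in compiled form; this text tells all that it offers. Calls block until the motion is done:
- bot.movep(position, orientation): joint-space move of the TCP to a pose.
- bot.move_straight(position, rotation=None, v=0.15): straight line of the TCP; rotation=None keeps the orientation; v is the mean speed in m/s.
- bot.move_j(angles): joint-space move.
- gripper_to(opening): opening from 0.0 (shut) to 1.0 (fully open); the grip force is fixed at half the most; returns when the fingers have stopped.
- bot.pause(seconds).
- bot.solve_ik(position, orientation): joint angles nearest the present ones, or None.
- readout.observe(): the state.
- eyes.snapshot(name): name is "scene" or "top"; returns a dict with "pixels" (420x560x3 uint8, red, green, blue), "fx", "fy", "cx", "cy" (pixels), "rvec" (rotation vector, rad) and "tvec" (3), from world to camera coordinates, as OpenCV has them. Camera axes: x right, y down, z forward; pixel columns grow to the right and rows downward; lengths in m; the calibration is good to about 2 mm. A picture is of the moment at which its call begins. There is no depth.
A pose or a line that the arm cannot do raises bot.IKError and nothing moves.
- close_job(): hands the job in; it is judged then, once.
The state is a dict: "time_s": time; "qpos": joint angles; "qd": joint speeds; "joint_torque": joint torques, N m; "ee_pos": TCP position; "tcp_rot": TCP orientation; "ft_force": force on the tool from outside, world axes, zero at the start; "ft_torque": the same for the moment, N m; "width": opening from 0.0 (shut) to 1.0 (fully open); "grip_force": force on a finger pad.
Only numpy, scipy, OpenCV 4.12 (cv2) and the standard library are available. Lean on these libraries where they do the work, as an engineer would, in place of code of your own. Each camera call takes 0.05 s, during which the arm holds its last target. There are 200 camera calls.

## Working session

There is one attempt and no reset: what is moved stays moved. The work goes in short steps, each a Python script; the robot and the scene stay as the last script left them, time stands still between calls to the robot, and variables do not carry over. Pictures are saved under pics/ and viewed, at most 14 in all, crops included, and the job is handed in when it is done.

```bash
mkdir -p pics
python3 - <<'E'
from workcell import bot, gripper_to, readout, eyes
import cv2,pickle,numpy as np
for n in("scene","top"):
    s=eyes.snapshot(n); pickle.dump(s,open(n+"0.pkl","wb")); cv2.imwrite(f"pics/{n}0.png",s["pixels"][:,:,::-1])
    R=cv2.Rodrigues(np.array(s["rvec"],float))[0]; print(n,s["fx"],s["cx"],s["cy"],-R.T@np.array(s["tvec"]).ravel(),R[2])
o=readout.observe();print(o["time_s"],o["ee_pos"],o["tcp_rot"],o["width"])
E
```

```text
scene 505.69111674485197 287.51415431004403 206.79311894927906 [ 1.03488964 -0.88841846  0.96994045] [-0.41552257  0.62676574 -0.65917047]
top 425.00875221714705 283.8979168327497 210.35467245434918 [0.30687571 0.01201507 1.13034383] [ 0.15153189  0.00784732 -0.98842122]
0.1 [0.17435269 0.49483118 0.24773827] [ 1.68575688e-01  9.85688499e-01 -6.39495178e-04 -1.10057356e-04] 0.9982926102836017
```

View pics/scene0.png

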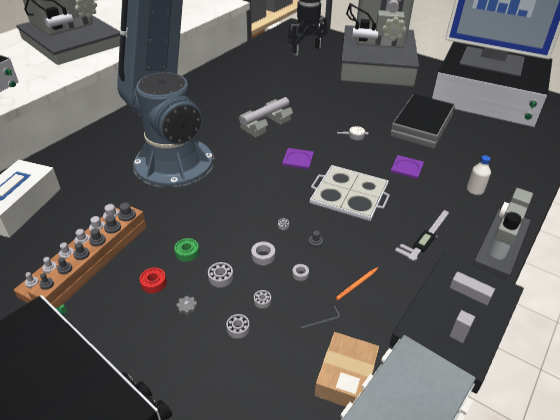

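View pics/top0.png

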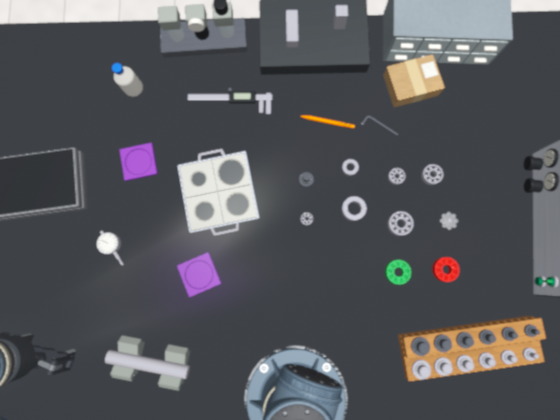

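```bash
cat > meas.py <<'E'
import cv2,pickle,numpy as np
def cam(s):
    R=cv2.Rodrigues(np.array(s["rvec"],float))[0]; t=np.array(s["tvec"],float).ravel()
    return R,t,np.array([[s["fx"],0,s["cx"]],[0,s["fy"],s["cy"]],[0,0,1]])
def proj(s,p):
    R,t,K=cam(s); q=K@(R@np.asarray(p,float)+t); return q[:2]/q[2]
def ray(s,uv):
    R,t,K=cam(s); return -R.T@t, R.T@np.linalg.inv(K)@[uv[0],uv[1],1]
def plane(s,uv,z):
    c,d=ray(s,uv); return c+d*(z-c[2])/d[2]
def tri(s1,u1,s2,u2):
    P=[cam(s)[2]@np.c_[cam(s)[0],cam(s)[1]] for s in(s1,s2)]
    X=cv2.triangulatePoints(P[0],P[1],np.array(u1,float).reshape(2,1),np.array(u2,float).reshape(2,1)).ravel(); X=X[:3]/X[3]
    return X, max(np.linalg.norm(proj(s1,X)-u1),np.linalg.norm(proj(s2,X)-u2))
def sil(s,uv,r):
    "centre of silhouette (hull moments) of the bright thing near uv; width of its bounding box"
    g=cv2.cvtColor(s["pixels"],cv2.COLOR_RGB2GRAY); x,y=[int(round(v)) for v in uv]
    k=4; x0,y0=x-r,y-r; c=cv2.resize(g[y0:y+r+1,x0:x+r+1],None,fx=k,fy=k,interpolation=cv2.INTER_CUBIC)
    m=(c>75).astype(np.uint8); cs=cv2.findContours(m,cv2.RETR_EXTERNAL,cv2.CHAIN_APPROX_NONE)[0]
    h=cv2.convexHull(max(cs,key=lambda q:cv2.contourArea(cv2.convexHull(q)))); M=cv2.moments(h)
    return (np.array([M["m10"],M["m01"]])/M["m00"]+.5)/k-.5+[x0,y0], cv2.minAreaRect(h)[1][0]/k, cv2.minAreaRect(h)[1][1]/k
def holes(s,uv,r):
    "dark round regions inside the bright tray near uv"
    g=cv2.cvtColor(s["pixels"],cv2.COLOR_RGB2GRAY); x,y=uv; k=4;x0,y0=x-r,y-r
    c=cv2.resize(g[y0:y+r+1,x0:x+r+1],None,fx=k,fy=k,interpolation=cv2.INTER_CUBIC)
    cs=cv2.findContours((c<150).astype(np.uint8),cv2.RETR_LIST,cv2.CHAIN_APPROX_NONE)[0]; o=[]
    for q in cs:
        a=cv2.contourArea(q)/k/k
        if 60<a<900 and len(q)>20:
            e=cv2.fitEllipse(q); ea=np.pi*e[1][0]*e[1][1]/4/k/k
            if abs(a/ea-1)<.08: o.append(((np.array(e[0])+.5)/k-.5+[x0,y0],max(e[1])/k,a))
    return o
E
python3 - <<'E'
from meas import *
from workcell import bot
print("tip",bot.tip_reach)
T=pickle.load(open("top0.pkl","rb"));S=pickle.load(open("scene0.pkl","rb"))
things=dict(b62=((401,223),(220,274)),b52=((433,174),(238,325)),b42=((397,176),(262,298)),b32=((307,218),(283,224)),
 r62=((354,208),(263,252)),r42=((350,167),(300,272)),knob=((449,220),(187,304)),arbor=((306,179),(316,238)))
for n,(a,b) in things.items():
    try:
        ua,*wa=sil(T,a,16); ub,*wb=sil(S,b,18); X,e=tri(T,ua,S,ub)
        c,_=ray(T,ua); sc=np.linalg.norm(c-X)/T["fx"]*1e3; sb=np.linalg.norm(ray(S,ub)[0]-X)/S["fx"]*1e3
        print(n,ua.round(1),ub.round(1),X.round(4),"err",round(e,2),"w mm",np.round(np.array(wa)*sc,1),np.round(np.array(wb)*sb,1))
    except Exception as ex: print(n,ex)
for n,s,u in(("T",T,(218,190)),("S",S,(349,192))):
    for c,d,a in holes(s,u,42): print(n,c.round(1),round(d,1),round(a),plane(s,c,.0105).round(4))
E
```

```text
tip 0.017
b62 [400.5 223. ] [220. 274.] [ 0.4395 -0.2859  0.0127] err 0.33 w mm [71.9 76. ] [65.1 65.7]
b52 [432.3 173.9] [237.4 325.6] [ 0.5706 -0.3794  0.0115] err 0.2 w mm [63.6 67.1] [58.9 55.4]
b42 [396.6 175.6] [262.  298.6] [ 0.5684 -0.284   0.0091] err 0.2 w mm [52.4 53.4] [45.5 44.3]
b32 [306.4 218.2] [283.  223.5] [ 0.4573 -0.0382  0.0067] err 0.24 w mm [39.4 40.1] [34.8 33.4]
r62 [353.8 207.9] [262.8 252.7] [ 0.4819 -0.1649  0.0125] err 0.18 w mm [71.5 72.4] [64.7 64.7]
r42 [350.  166.6] [300.1 271.8] [ 0.5956 -0.16    0.0089] err 0.1 w mm [51.1 52. ] [45.  44.4]
knob [448.6 220.3] [186.2 304.3] [ 0.4429 -0.4088  0.0238] err 0.29 w mm [56.1 53.4] [43.8 48.6]
arbor [305.8 178.7] [315.3 240. ] [ 0.5649 -0.0397  0.0061] err 0.13 w mm [42.8 43.5] [38.1 24.7]
T [203.9 210.5] 16.2 198 [0.4821 0.2345 0.0105]
T [198.2 178.5] 12.9 127 [0.5698 0.2509 0.0105]
T [230.8 171.6] 23.4 425 [0.5872 0.1629 0.0105]
S [359.4 203.1] 24.2 281 [0.5903 0.1608 0.0105]
S [330.4 194.6] 20.4 195 [0.5019 0.1439 0.0105]
S [368.4 185.5] 13.3 77 [0.573  0.2496 0.0105]
S [340.4 177.7] 16.4 118 [0.4848 0.2326 0.0105]
```

```bash
sed -i 's/<.08/<.2/' meas.py
python3 - <<'E'
from meas import *
T=pickle.load(open("top0.pkl","rb"));S=pickle.load(open("scene0.pkl","rb"))
A=holes(T,(218,190),42);B=holes(S,(349,192),42)
g={70:((231,171),(359,203)),60:((237,204),(330,195)),50:((204,211),(340,178)),40:((198,179),(368,186))}
X={}
for d,(a,b) in g.items():
    ca=[h for h in A if np.hypot(*(h[0]-a))<4]; cb=[h for h in B if np.hypot(*(h[0]-b))<4]
    if not(ca and cb): print(d,"missing",len(ca),len(cb)); continue
    ca,cb=[max(c,key=lambda h:h[2]) for c in(ca,cb)]
    X[d],e=tri(T,ca[0],S,cb[0]); print(d,X[d].round(4),round(e,2),round(ca[1]*1.12/425*1e3,1),round(cb[1]*1.45/505*1e3,1))
k=list(X)
for i in k:
    for j in k:
        if i<j: print(i,j,round(np.hypot(*(X[i]-X[j])[:2]),4))
# tray outline
for n,s,u,r in(("T",T,(218,190),48),("S",S,(349,192),48)):
    x,y=u;c=s["pixels"][y-r:y+r,x-r:x+r].min(2); m=cv2.morphologyEx((c>110).astype(np.uint8),cv2.MORPH_CLOSE,np.ones((3,3)))
    q=max(cv2.findContours(m,0,1)[0],key=cv2.contourArea)
    qq=cv2.approxPolyDP(cv2.convexHull(q),6,True)[:,0]+[x-r,y-r]
    print(n,[plane(s,p,.013)[:2].round(3).tolist() for p in qq])
big=[cv2.resize(i,(400,400),interpolation=cv2.INTER_CUBIC) for i in(T["pixels"][145:235,173:263],S["pixels"][147:237,305:395])]
cv2.imwrite("pics/tray.png",np.hstack(big)[:,:,::-1])
E
```

```text
70 [0.5886 0.1637 0.0075] 0.26 61.8 69.5
60 [0.5031 0.144  0.0113] 0.57 50.8 58.5
50 [0.483  0.2354 0.0078] 0.21 42.6 47.0
40 [0.5713 0.2521 0.0078] 0.38 34.0 38.1
60 70 0.0878
50 70 0.1276
50 60 0.0936
40 70 0.09
40 60 0.1278
40 50 0.0899
T [[0.646, 0.127], [0.459, 0.087], [0.41, 0.204], [0.422, 0.27], [0.608, 0.309], [0.643, 0.244]]
S [[0.423, 0.188], [0.434, 0.273], [0.611, 0.307], [0.645, 0.243], [0.65, 0.112], [0.472, 0.077]]
```

View pics/tray.png

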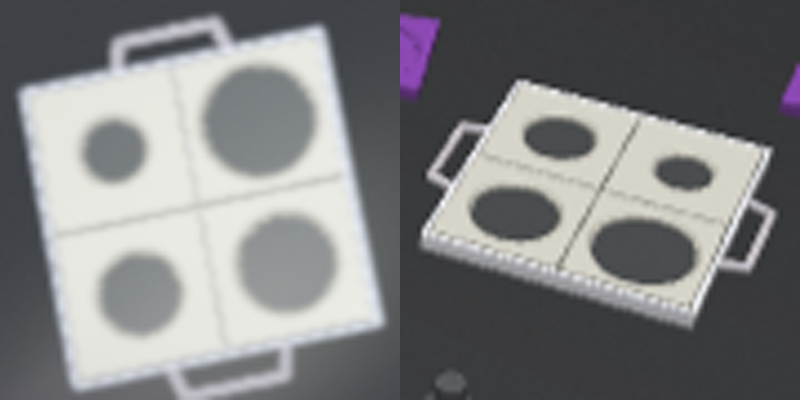

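```bash
cat > arm.py <<'E'
from workcell import bot, gripper_to, readout, eyes, close_job
import numpy as np, cv2
from scipy.spatial.transform import Rotation
def down(x,y,yaw=None):
    "tool pointing down, closing line radial (last joint near pi/2)"
    a=(np.arctan2(y,x) if yaw is None else yaw)
    Y=np.array([np.cos(a),np.sin(a),0]);Z=np.array([0,0,-1.]);X=np.cross(Y,Z)
    return Rotation.from_matrix(np.c_[X,Y,Z]).as_quat()
def st(): 
    o=readout.observe(); return round(o["time_s"],2),np.round(o["ee_pos"],4).tolist(),round(o["width"],3),np.round(o["ft_force"],1).tolist(),round(o["grip_force"],1)
def save(n,name):
    s=eyes.snapshot(n); cv2.imwrite(f"pics/{name}.png",s["pixels"][:,:,::-1]); return s
E
python3 - <<'E'
from arm import *
x,y=.38,.06
gripper_to(.5); print(st())
bot.movep([x,y,.06],down(x,y)); print(st())
bot.move_straight([x,y,.017+.010],v=.15); print(st())
for k in range(10,-6,-1):
    bot.move_straight([x,y,.017+k*.001],v=.02); o=readout.observe()
    print(k,np.round(o["ft_force"],1),round(o["time_s"],2),round(o["ee_pos"][2],4))
    if o["ft_force"][2]>4: break
bot.move_straight([x,y,.06],v=.2); print(st())
E
```

```text
(0.59, [0.1745, 0.4951, 0.2483], 0.499, [0.0, 0.5, -0.6], 0.0)
(2.47, [0.3805, 0.0606, 0.0603], 0.497, [-0.3, 1.2, -1.3], 0.0)
(2.83, [0.3796, 0.0604, 0.027], 0.5, [0.0, 0.8, 0.2], 0.0)
10 [-1.   0.3  0.5] 3.08 0.0277
9 [-1.1 -0.3 -0.5] 3.33 0.0261
8 [ 0.1 -1.   0.1] 3.58 0.0249
7 [-0.2  0.1  0. ] 3.83 0.0239
6 [-0.3  0.5 -0.7] 4.08 0.0229
5 [-0.7  0.4 -0.1] 4.33 0.022
4 [ 0.7 -0.1 -0.2] 4.58 0.0209
3 [ 0.6  0.1 -0.7] 4.83 0.0199
2 [0.6 0.2 0.2] 5.08 0.0189
1 [0.3 0.1 0.3] 5.33 0.0179
0 [-0.5  0.6 -0.5] 5.58 0.0169
-1 [-0.5  0.1  0.1] 5.83 0.016
-2 [-1.   0.1  4.6] 6.08 0.0151
(6.46, [0.3806, 0.0601, 0.0605], 0.502, [0.2, 0.3, 0.3], 0.0)
```

```bash
cat >> arm.py <<'E'
FLOOR=.008
P={62:((.4395,-.2859),.0215,(.5882,.1634)),52:((.5706,-.3794),.0225,(.5001,.1468)),
   42:((.5684,-.2840),.0233,(.4827,.2350)),32:((.4573,-.0382),.0230,(.5709,.2517))}
def pick(d):
    (x,y),h,_=P[d]; gripper_to(min(1,(d+14)/85))
    bot.movep([x,y,.085],down(x,y)); bot.move_straight([x,y,h],v=.12)
    gripper_to(0.); bot.pause(.1); print("gripped",st())
    bot.move_straight([x,y,.085],v=.15); print("lifted",st())
def place(d):
    _,h,(x,y)=P[d]; bot.movep([x,y,.085],down(x,y)); bot.move_straight([x,y,FLOOR+h+.005],v=.12); bot.pause(.15)
    f0=readout.observe()["ft_force"][2]; print("hover",st())
    for k in np.arange(4,-1.6,-.5):
        bot.move_straight([x,y,FLOOR+h+k*1e-3],v=.01); f=readout.observe()["ft_force"][2]-f0
        if f>4: break
    print("contact k",k,round(f,1),st()); return k,f
def release(d):
    (_,h,(x,y))=P[d]; gripper_to(min(1,(d+10)/85)); bot.move_straight([x,y,.085],v=.15); print("released",st())
E
python3 - <<'E'
from arm import *
pick(62); k,f=place(62); save("scene","p62")
E
```

```text
gripped (9.3, [0.4398, -0.2859, 0.0232], 0.708, [-3.4, 3.8, 13.1], 61.8)
lifted (9.88, [0.4394, -0.2858, 0.0847], 0.7, [0.0, 0.5, -3.2], 65.4)
hover (12.32, [0.5889, 0.1634, 0.0355], 0.696, [0.1, -0.4, -2.5], 65.4)
contact k 1.5 4.4 (13.82, [0.5883, 0.1634, 0.0313], 0.702, [-1.8, -0.5, 1.9], 65.8)
```

View pics/p62.png

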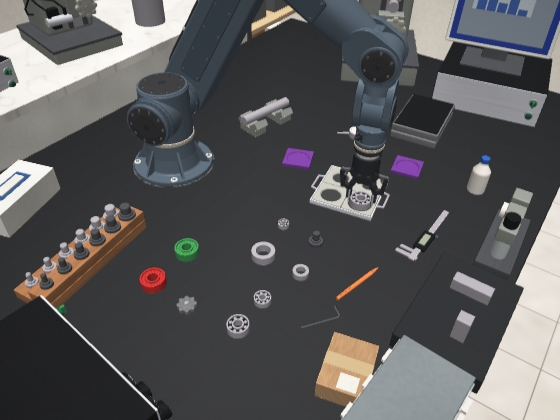

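Run:
```python
from arm import *
release(62); pick(52)
s=save("top","t52"); s2=save("scene","s52")
c=[cv2.resize(i,(400,400),interpolation=cv2.INTER_CUBIC) for i in(s["pixels"][145:235,173:263],s2["pixels"][147:237,305:395])]
cv2.imwrite("pics/chk62.png",np.hstack(c)[:,:,::-1])
```

```text
released (14.66, [0.5882, 0.1634, 0.0848], 0.855, [-0.4, -0.2, -0.0], 0.0)
gripped (17.91, [0.5713, -0.3797, 0.0242], 0.571, [-0.1, 1.2, 5.3], 63.0)
lifted (18.48, [0.5704, -0.3793, 0.0846], 0.572, [-0.1, -0.3, -2.9], 62.4)
```

View pics/chk62.png

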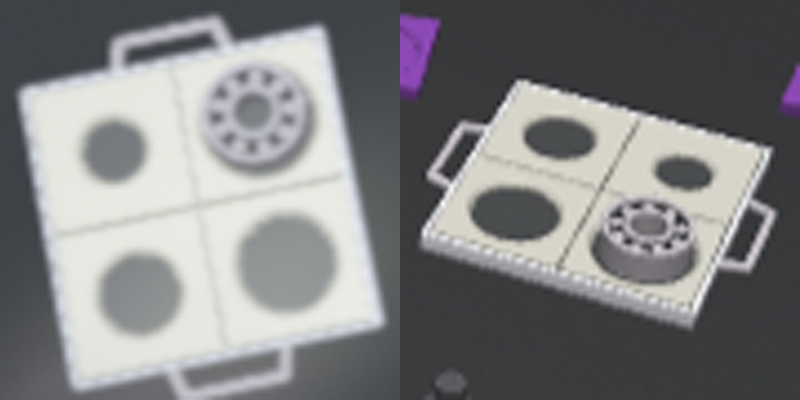

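The 62 bearing lies level inside its recess (top crop around (256,116), scene crop around (648,238)). I'll place 52 next.

Run:
```python
from arm import *
k,f=place(52)
if .5<=k<=2.6: release(52); pick(42)
```

```text
hover (21.21, [0.5008, 0.1469, 0.0363], 0.567, [-0.8, 0.4, -2.4], 62.4)
contact k 1.0 9.7 (22.96, [0.5002, 0.1468, 0.0321], 0.577, [-2.5, -0.6, 7.3], 63.5)
released (23.75, [0.5001, 0.1468, 0.0847], 0.727, [-0.2, 0.6, -0.3], 0.0)
gripped (26.67, [0.569, -0.2841, 0.025], 0.453, [-2.4, 2.3, 5.6], 59.5)
lifted (27.23, [0.5683, -0.284, 0.0849], 0.459, [0.3, 1.0, -1.3], 60.4)
```

Run:
```python
from arm import *
k,f=place(42)
if .5<=k<=2.6:
    release(42); pick(32)
    s=save("top","t32"); s2=save("scene","s32")
    c=[cv2.resize(i,(400,400),interpolation=cv2.INTER_CUBIC) for i in(s["pixels"][145:235,173:263],s2["pixels"][147:237,305:395])]
    cv2.imwrite("pics/chk32.png",np.hstack(c)[:,:,::-1])
```

```text
hover (29.83, [0.4834, 0.2352, 0.0372], 0.449, [0.9, -0.4, -1.3], 60.4)
contact k 1.5 4.1 (31.33, [0.4828, 0.235, 0.033], 0.455, [-0.9, -0.3, 2.8], 60.8)
released (32.12, [0.4827, 0.235, 0.0848], 0.611, [0.7, -0.5, 0.2], 0.0)
gripped (34.51, [0.458, -0.038, 0.0242], 0.329, [-2.2, 1.1, 7.3], 58.6)
lifted (35.08, [0.4573, -0.0382, 0.0849], 0.33, [-0.7, -0.2, -0.8], 59.2)
```

View pics/chk32.png

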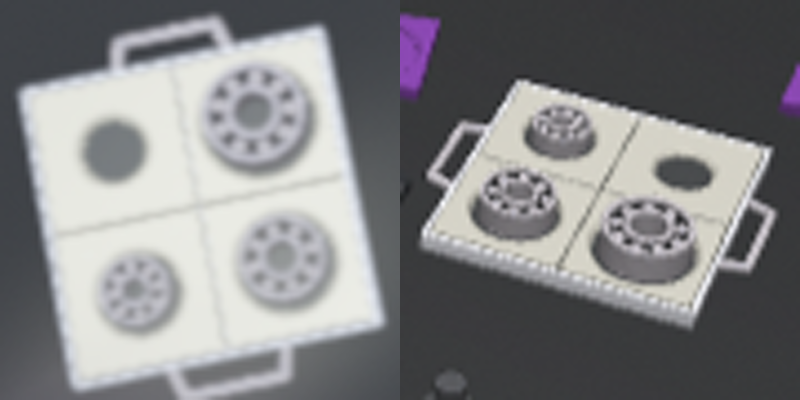

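The 62, 52 and 42 bearings sit level in their recesses (top crop (255,115), (283,258), (138,291)), and the 40 mm recess at (113,150) is free.

Run:
```python
from arm import *
from meas import *
k,f=place(32)
if .5<=k<=2.6:
    release(32); bot.move_straight([.5,.25,.2],v=.2); bot.movep([.3,-.3,.3],down(.3,-.3)); print(st())
    s=save("top","tE"); s2=save("scene","sE")
    c=[cv2.resize(i,(400,400),interpolation=cv2.INTER_CUBIC) for i in(s["pixels"][145:235,173:263],s2["pixels"][147:237,305:395])]
    cv2.imwrite("pics/chkE.png",np.hstack(c)[:,:,::-1])
    pickle.dump((s,s2),open("end.pkl","wb"))
```

```text
hover (37.08, [0.5716, 0.2518, 0.0371], 0.334, [-0.6, -0.2, -1.6], 59.2)
contact k 1.0 4.7 (38.83, [0.571, 0.2517, 0.0324], 0.334, [-1.5, -0.2, 3.1], 59.8)
released (39.62, [0.5709, 0.2517, 0.0847], 0.496, [0.3, -0.4, -0.3], 0.0)
(42.57, [0.3005, -0.2997, 0.2998], 0.495, [0.8, -0.3, -0.5], 0.0)
```

View pics/chkE.png

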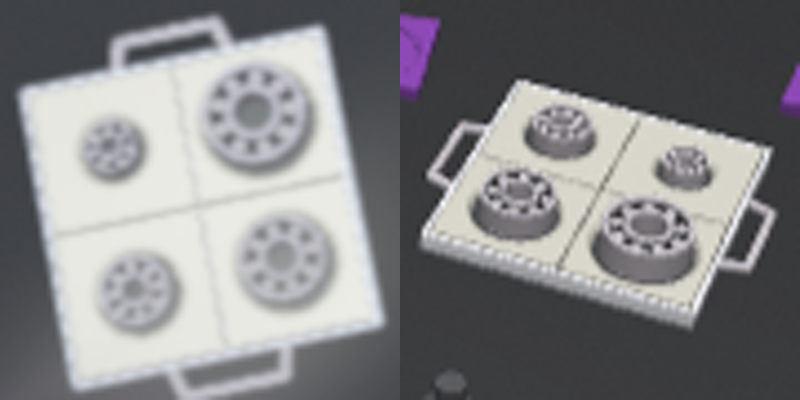

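View pics/sE.png

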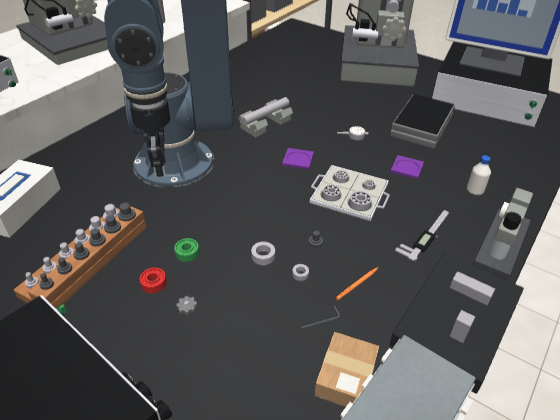

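All four bearings lie level in their recesses (scene (341,175), (369,184), (331,192), (361,200)). Both rings are where they were, at (263,252) and (300,272), and the robot is clear, so I'm handing in.

```bash
python3 -c "
from workcell import close_job
print(close_job())"
```

```text
the job is handed in; nothing more can be done
None
```

All four bearings were set down gently, flat and same face up, each in its own recess, with both setting rings left where they lay; I handed the job in about 43 s into the 104 s allowed.

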